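# Turned feet from the drying rack to the carrying tray, in reverse order

### The job

Move the four wooden furniture feet from the cork pads of the drying rack into the four-bay carrying tray, one upright in each bay, in reverse order: the foot farthest to the robot's left on the rack goes into the bay farthest to the right, the next one beside it, and so on, because the tray is turned round when it is handed across the bench. Do not tip any foot over on the way.

Things in the scene. Friction and masses are not known exactly. Their poses are not given: they have to be found in the camera images.
- bun: Bun foot: round bulging pale wooden furniture foot, 64 mm high. Foot 40 mm across, widest part a 56 mm wide straight band from 33 to 47 mm above its underside, rounding in to 32 mm at the top. Grip it round the band. Loose, pale bare wood, about 110 g. Origin: centre of its underside; z up along its axis.
- taper: Tapered foot: the tallest, 90 mm high, round, 34 mm across at the underside widening to 43 mm at 54 mm height, then a straight cylindrical collar 47 mm across from 56 mm to the top. Grip it by the collar. Loose, pale bare wood, about 100 g. Origin: centre of its underside; z up along its axis.
- spool: Spool foot: round, 74 mm high, 48 mm across at the bottom flange (0 to 14 mm) and over the upper cylindrical part (44 to 74 mm), with a 32 mm waist between. Grip it by the upper part. Loose, pale bare wood, about 100 g. Origin: centre of its underside; z up along its axis.
- plinth: Plinth foot: square, 68 mm high: base 50 x 50 mm (0 to 10 mm), body 44 x 44 mm (10 to 62 mm), a 36 mm square cap on top. Its x and y axes are square to its side faces; it stands nearly square to the rack (within 0.12 rad). Loose, pale bare wood, about 120 g. Origin: centre of its underside; z up along its axis.
- pad_bun: Fixed square cork pad, 66 x 66 x 4 mm, lying on the drying rack; the bun foot stands on it at the start. It stays where it is and so still marks where that foot came from. All four pads look alike. Origin: centre of its underside, which lies on the rack's top.
- pad_taper: Fixed square cork pad, 66 x 66 x 4 mm, lying on the drying rack; the tapered foot stands on it at the start. It stays where it is and so still marks where that foot came from. All four pads look alike. Origin: centre of its underside, which lies on the rack's top.
- pad_spool: Fixed square cork pad, 66 x 66 x 4 mm, lying on the drying rack; the spool foot stands on it at the start. It stays where it is and so still marks where that foot came from. All four pads look alike. Origin: centre of its underside, which lies on the rack's top.
- pad_plinth: Fixed square cork pad, 66 x 66 x 4 mm, lying on the drying rack; the plinth foot stands on it at the start. It stays where it is and so still marks where that foot came from. All four pads look alike. Origin: centre of its underside, which lies on the rack's top.
- drying_rack: Drying rack: flat dark wooden board, fixed, 84 mm (its x) by 310 mm (its y), top 20 mm above the table, carrying the four cork pads in a row along its y, at y = -114, -38, +38 and +114 mm from its centre. Origin: centre of its underside at table level; its y points to the robot's left (turned up to 0.2 rad). It stands to the left or the right of the tray. Loose low things (pencil, sanding block, under 22 mm high) lie beside it.
- carry_tray: Carrying tray: open grey plastic tray, fixed, 84 mm (its x) by 310 mm (its y) by 20 mm high, walls, dividers and floor 5 mm thick (floor top 5 mm above the origin), split by three dividers into four empty bays in a row along its y, centred at x = 0, y = -114, -38, +38 and +114 mm, each 74 x 71 mm inside. Origin: centre of its underside at table level; its y points to the robot's left (turned up to 0.2 rad). A low offcut (18 mm high) lies beside it.
There are look-alikes about, which are no part of the job. What is shaped like the bun but blue is not meant. What is shaped like the plinth but green is not meant.

How it is judged:
At the end, for the whole second after the job is handed in: Each foot stands in the bay that mirrors its pad's place along the rack (leftmost pad to rightmost bay and so on), its origin within 20 mm of the bay's centre along the row and 22 mm across it, on the bay's floor (within 4 mm in height), upright within 0.1 rad, at rest (((y of pad_bun in the frame of drying_rack between -0.2 and -0.076 m and y of bun in the frame of carry_tray between 0.0944 and 0.1344 m) or (y of pad_bun in the frame of drying_rack between -0.076 and 0 m and y of bun in the frame of carry_tray between 0.0181 and 0.0581 m) or (y of pad_bun in the frame of drying_rack between 0 and 0.076 m and y of bun in the frame of carry_tray between -0.0581 and -0.0181 m) or (y of pad_bun in the frame of drying_rack between 0.076 and 0.2 m and y of bun in the frame of carry_tray between -0.1344 and -0.0944 m)) and x of bun in the frame of carry_tray between -0.022 and 0.022 m and z of bun in the frame of carry_tray between 0.001 and 0.009 m and angle between each of bun, taper, spool, plinth's own z axis and vertical below 0.1 rad and linear speed of each of bun, taper, spool, plinth below 0.02 m/s and angular speed of each of bun, taper, spool, plinth below 0.2 rad/s and ((y of pad_taper in the frame of drying_rack between -0.2 and -0.076 m and y of taper in the frame of carry_tray between 0.0944 and 0.1344 m) or (y of pad_taper in the frame of drying_rack between -0.076 and 0 m and y of taper in the frame of carry_tray between 0.0181 and 0.0581 m) or (y of pad_taper in the frame of drying_rack between 0 and 0.076 m and y of taper in the frame of carry_tray between -0.0581 and -0.0181 m) or (y of pad_taper in the frame of drying_rack between 0.076 and 0.2 m and y of taper in the frame of carry_tray between -0.1344 and -0.0944 m)) and x of taper in the frame of carry_tray between -0.022 and 0.022 m and z of taper in the frame of carry_tray between 0.001 and 0.009 m and ((y of pad_spool in the frame of drying_rack between -0.2 and -0.076 m and y of spool in the frame of carry_tray between 0.0944 and 0.1344 m) or (y of pad_spool in the frame of drying_rack between -0.076 and 0 m and y of spool in the frame of carry_tray between 0.0181 and 0.0581 m) or (y of pad_spool in the frame of drying_rack between 0 and 0.076 m and y of spool in the frame of carry_tray between -0.0581 and -0.0181 m) or (y of pad_spool in the frame of drying_rack between 0.076 and 0.2 m and y of spool in the frame of carry_tray between -0.1344 and -0.0944 m)) and x of spool in the frame of carry_tray between -0.022 and 0.022 m and z of spool in the frame of carry_tray between 0.001 and 0.009 m and ((y of pad_plinth in the frame of drying_rack between -0.2 and -0.076 m and y of plinth in the frame of carry_tray between 0.0944 and 0.1344 m) or (y of pad_plinth in the frame of drying_rack between -0.076 and 0 m and y of plinth in the frame of carry_tray between 0.0181 and 0.0581 m) or (y of pad_plinth in the frame of drying_rack between 0 and 0.076 m and y of plinth in the frame of carry_tray between -0.0581 and -0.0181 m) or (y of pad_plinth in the frame of drying_rack between 0.076 and 0.2 m and y of plinth in the frame of carry_tray between -0.1344 and -0.0944 m)) and x of plinth in the frame of carry_tray between -0.022 and 0.022 m and z of plinth in the frame of carry_tray between 0.001 and 0.009 m); the robot touches nothing.
It fails at once if a foot is tipped over (leans more than 0.7 rad) (angle between any of bun, taper, spool, plinth's own z axis and vertical above 0.7 rad).
It also fails if it takes over 120 s, if anything falls off the work surface, if the arm or the gripper's body presses on something with over 40 N, if the wrist force passes 120 N, or if a joint passes its speed limit or range.

### The arm

A 6-joint arm with a two-finger parallel gripper is mounted at the origin on the work surface. World frame = base frame: x ahead of the robot, y to its left, z up, the work surface at z = 0. Lengths are in m, angles in rad, forces in N, time in s.
With the tool pointing down it reaches from about 0.375 to 0.975 m from the base axis. Payload 3.8 kg.
Tool frame: the origin (TCP) lies where the fingers leave the gripper's body, on its centre line; the fingertips stand 73 mm ahead of it and the grasp point (between the pads) lies 54 mm ahead of it; z points along the fingers, y is the line along which they close (so a half turn about z gives the same grasp; the last joint's range is limited). The gripper opens to 85 mm and grips with 20 to 120 N. Pads are 22 mm wide; open, the fingers measure 114 mm over their backs; the gripper's body (76 mm by 85 mm) begins 54 mm behind the grasp point. The pads swing forward as they close: fully open they stand 13 mm farther back than shut.
Start: joints at [1.217, 0.264, 1.604, -0, 1.274, -0.037], TCP at [0.21, 0.641, 0.304] pointing down, gripper open.
Joint ranges: [-2.63, 2.63], [-0.94, 2.18], [0.31, 2.57], [-1.31, 4.45], [0, 2.66], [-2.55, 2.55]. Speed limits (rad/s): [2.57, 2.57, 3.14, 3.14, 3.14, 3.14].

### API

Orientations are given as a rotation vector (axis times angle).
In Python, from workcell import read_state, viewer, bot gives the robot as it stands.
- The arm moves only by the tool jog_arm, never from a script. Its argument "increments" is a list that holds one entry, the list of rows, each a list of 7 numbers: the shift along the tool's x, y, z in units of 30 mm (1.0 is 30 mm), then the turn, a rotation vector about the tool's x, y, z in units of 6 degrees (1.0 is 6 degrees), then the opening, from -1 (shut) to 1 (fully open). A call has exactly 5 rows; each row shifts and turns the commanded pose from where the row before left it, along the tool's axes as they then stand; what a row does not reach is not made up. A row lasts 1/12 s, in which the tool goes at most 41.7 mm and 7.16 degrees, less where a joint would pass 70% of its speed; a pose out of reach is approached as far as the arm can. A call is refused whole if a number of a shift passes 1 or a number of a turn 1, either way. A call with a gripper value outside its range is refused whole. The fingers move at their own pace and stop on an object; "force" is the grip in N (left out, the last holds). Time passes only in rows, so rows that do not move let the fingers close, or fill a call up. It gives the time, the measured TCP pose, the force, the opening and the grip force at its end, in the units of the state.
- read_state(): the state, without advancing time (a new reading comes with each control period).
- viewer.read_camera(name): name is "side" or "top" or "wrist"; returns (picture, depth): 480x640x3 uint8, blue, green, red; 480x640 float32, m along the optical axis (not along the pixel's ray), 0 where there is no reading.
- viewer.camera_params(name): a dict with "fx", "fy", "cx", "cy" (pixels), "R" (3x3) and "t" (3): a world point X has camera coordinates R X + t; the wrist camera has in their place "hand_eye" (4x4, takes a point from camera to tool coordinates, whose origin is the TCP and whose axes are the flange's). Camera axes: x right, y down, z forward; pixel columns grow to the right and rows downward; lengths in m; the calibration is good to about 2 mm. A picture is of the moment at which its call begins: read the wrist's pose just before it. camera_params takes no time and is no camera call.
- bot.finish_job(): hands the job in; it is judged then, once.
The state is a dict: "time": time; "q": joint angles; "joint_vel": joint speeds; "joint_torque": joint torques, N m; "tool_pos": TCP position; "tcp_rot": TCP orientation; "wrist_force": force on the tool from outside, world axes, zero at the start; "torque": the same for the moment, N m; "width": opening from 0.0 (shut) to 1.0 (fully open); "grip_force": force on a finger pad.
Only numpy, scipy, OpenCV 4.12 (cv2) and the standard library are available. Lean on these libraries where they do the work, as an engineer would, in place of code of your own. Each camera call takes 0.05 s, during which the arm holds its last target. There are 200 camera calls.

## Working session

There is one attempt and no reset: what is moved stays moved. The work goes in short steps, Python scripts to look and compute and a tool call to move; the robot and the scene stay as the last step left them, time stands still between calls to the robot, and variables do not carry over. Pictures are saved under pics/ and viewed, at most 14 in all, crops included, and the job is handed in when it is done.

Besides the shell and the picture viewer there is one more tool, called after "Request:" by a JSON object that holds its "method" and its "body". jog_arm: Moves the arm, as the interface text tells. Its arguments: {"type":"object","properties":{"increments":{"type":"array","items":{"type":"array","items":{"type":"array","items":{"type":"number"}}}},"force":{"type":"number"}},"required":["increments"]}

```bash
mkdir -p pics; ls
python3 - <<'E'
from workcell import read_state, viewer
import cv2
print(read_state())
for n in("top","side"):
    p,d=viewer.read_camera(n); cv2.imwrite(f"pics/{n}0.png",p); c=viewer.camera_params(n); print(n,c)
print(viewer.camera_params("wrist"))
E
```

```text
pics
{'time': 0.0, 'q': array([ 1.21711114e+00,  2.64769494e-01,  1.60538383e+00, -1.45296709e-05,
        1.27369618e+00, -3.68907086e-02]), 'joint_vel': array([0.00200374, 0.00037653, 0.00043143, 0.00049061, 0.00087618,
       0.00043703]), 'joint_torque': array([-9.88453394e-05, -5.15133977e+01, -3.67311180e+01, -1.07200851e-04,
        1.31877878e-02,  4.81003951e-06]), 'tool_pos': array([0.21007884, 0.64087503, 0.30254552]), 'tcp_rot': array([-0.4954675 , -3.10184435,  0.00348142]), 'wrist_force': array([ 0.24339463, -0.13146895,  1.24843523]), 'torque': array([-0.05604954,  0.01241836, -0.05509394]), 'grip_force': 0.0, 'width': 0.9994908868501338}
top {'fx': 526.4841474643765, 'fy': 526.4841474643765, 'cx': 315.8695587883335, 'cy': 248.737606043836, 'R': array([[-0.00518568, -0.99981967,  0.01826853],
       [-0.99304043,  0.00299927, -0.11773575],
       [ 0.11765973, -0.01875193, -0.99287691]]), 't': array([-0.06772437,  0.59159975,  0.91082148])}
side {'fx': 485.2949277400107, 'fy': 485.2949277400107, 'cx': 313.92833722302794, 'cy': 249.3789831562245, 'R': array([[ 0.87804236, -0.47835111, -0.01489418],
       [-0.24695529, -0.42620431, -0.87026604],
       [ 0.40994476,  0.76780864, -0.49235677]]), 't': array([-0.54532376,  0.1734728 ,  0.79159522])}
{'fx': 373.94533639043243, 'fy': 373.94533639043243, 'cx': 325.577288667255, 'cy': 242.9223801441187, 'hand_eye': array([[ 3.32933302e-04, -9.54462132e-01, -2.98331907e-01,
         7.84020304e-02],
       [ 9.99999591e-01,  6.69438992e-05,  9.01806822e-04,
        -4.25997775e-04],
       [-8.40768961e-04, -2.98332086e-01,  9.54461764e-01,
        -6.89927638e-02],
       [ 0.00000000e+00,  0.00000000e+00,  0.00000000e+00,
         1.00000000e+00]])}
```

View pics/top0.png

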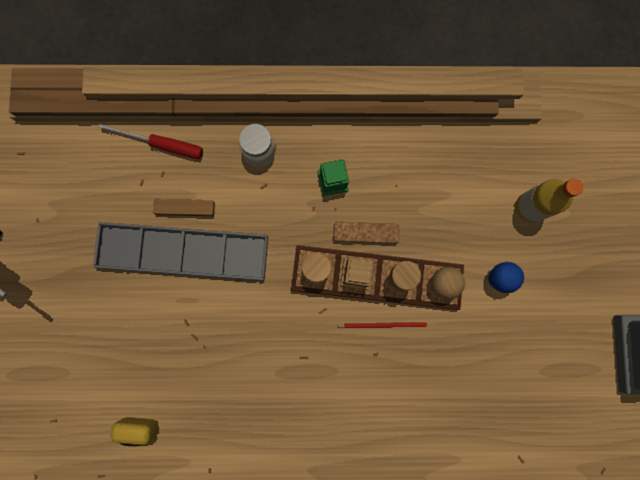

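View pics/side0.png

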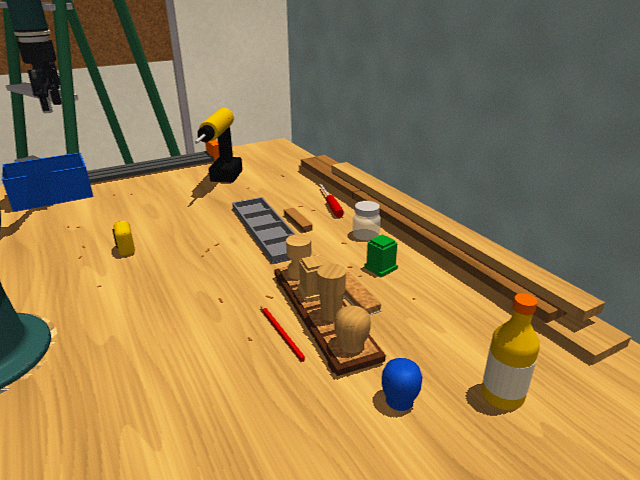

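The top view shows the grey tray on the left (95–268, 223–282) and the rack on the right (292–463, 247–308). On the rack from left to right are four pale feet at (316,268), (357,272), (405,275) and (446,284). The side view suggests the order spool, plinth, taper, bun. The blue bun (507,277) and green plinth (334,176) are look-alikes and stay put.

```bash
cat > h.py <<'E'
from workcell import read_state, viewer
import cv2, numpy as np
from scipy.spatial.transform import Rotation as Ro
def cloud(n):
    s=read_state(); p,d=viewer.read_camera(n); c=viewer.camera_params(n)
    v,u=np.mgrid[:480,:640]
    P=np.dstack([(u-c["cx"])/c["fx"]*d,(v-c["cy"])/c["fy"]*d,d])
    if n=="wrist":
        H=c["hand_eye"]; W=P@H[:3,:3].T+H[:3,3]
        W=W@Ro.from_rotvec(s["tcp_rot"]).as_matrix().T+s["tool_pos"]
    else: W=(P-c["t"])@c["R"]
    W[d==0]=np.nan
    return p,W
def rect(W,box,z0,z1):
    x0,y0,x1,y1=box; Q=W[y0:y1,x0:x1].reshape(-1,3)
    Q=Q[(Q[:,2]>z0)&(Q[:,2]<z1)]
    return cv2.minAreaRect((Q[:,:2]*1000).astype(np.float32)),len(Q)
E
python3 - <<'E'
from h import *
p,W=cloud("top")
cv2.imwrite("pics/crop1.png",cv2.resize(p[200:320,280:540],None,fx=3,fy=3,interpolation=2))
print("tray",rect(W,(85,215,280,290),.010,.03))
print("rack",rect(W,(285,240,470,315),.012,.03))
for n,b,h in(("spool",(295,245,337,285),.098),("plinth",(337,248,380,293),.092),("taper",(383,250,424,298),.114),("bun",(424,260,470,305),.088)):
    Q=W[b[1]:b[3],b[0]:b[2]].reshape(-1,3); z=np.nanmax(Q[:,2]); T=Q[Q[:,2]>h-.005]
    print(n,"zmax",z.round(3),"mean",T.mean(0).round(4),rect(W,b,h-.005,.2),"wide",rect(W,b,h-.022,.2))
E
```

```text
tray (((605.392822265625, 175.8953857421875), (311.2005920410156, 113.50820922851562), 85.42888641357422), 1835)
rack (((556.23388671875, -183.8897247314453), (310.2514343261719, 113.93362426757812), 83.11731719970703), 4854)
spool zmax 0.103 mean [ 0.5536 -0.0684  0.0982] (((553.4994506835938, -68.2234115600586), (45.19076156616211, 47.030086517333984), 89.82649993896484), 636) wide (((553.5105590820312, -68.18392944335938), (45.26583480834961, 47.02772903442383), 89.13297271728516), 647)
plinth zmax 0.097 mean [ 0.5467 -0.1415  0.0918] (((546.586669921875, -141.38327026367188), (43.83748245239258, 42.58773422241211), 83.02714538574219), 509) wide (((547.0877075195312, -141.94577026367188), (44.17605972290039, 44.262081146240234), 81.60865020751953), 692)
taper zmax 0.119 mean [ 0.5388 -0.216   0.1143] (((539.0689086914062, -216.36349487304688), (46.256622314453125, 44.79846954345703), 89.17768096923828), 634) wide (((538.817138671875, -215.81777954101562), (46.16740036010742, 45.96525573730469), 55.619869232177734), 683)
bun zmax 0.092 mean [ 0.5284 -0.2963  0.087 ] (((528.605224609375, -296.61224365234375), (47.4451789855957, 47.781063079833984), 67.74906158447266), 579) wide (((528.3001708984375, -295.6263427734375), (54.8977165222168, 52.108726501464844), 21.899158477783203), 833)
```

View pics/crop1.png

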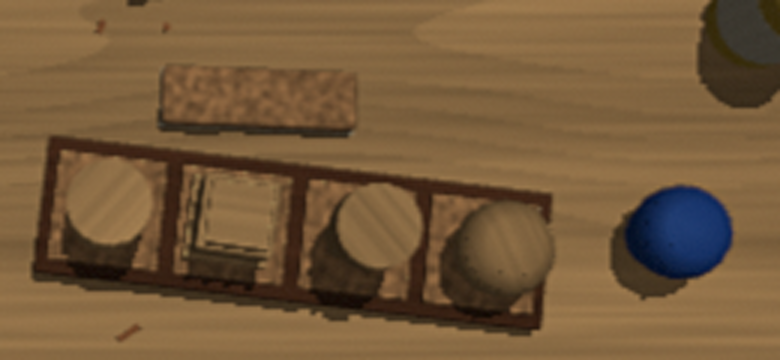

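The crop shows, from left to right, a round flat top (spool, z 98 mm), a square with a cap (plinth, 92 mm), the tallest round top (taper, 114 mm) and a domed top (bun, 88 mm). All four measured heights match the given ones, and all are pale. The blue bun and the green plinth are ruled out by colour. Next I refine the tray and rack poses with the neighbouring offcuts removed.

Run:
```python
from h import *
p,W=cloud("top")
for n,b,seed in(("tray",(85,215,280,290),None),("rack",(285,240,475,320),None)):
    m=np.zeros((480,640),np.uint8); z=W[...,2]
    m[b[1]:b[3],b[0]:b[2]]=((z>.012)&(z<.028))[b[1]:b[3],b[0]:b[2]]
    k,l,st,_=cv2.connectedComponentsWithStats(m)
    i=1+st[1:,4].argmax(); Q=(W[l==i][:,:2]*1000).astype(np.float32)
    r=cv2.minAreaRect(Q); print(n,r,st[i])
    (c,(a,bb),an)=r; an=np.radians(an if a>bb else an-90); Y=np.array([np.cos(an),np.sin(an)])
    print(an-np.pi/2, [(np.array(c)+o*Y).round(1) for o in(114.3,38.1,-38.1,-114.3)])
s=read_state(); print(s["tool_pos"],np.array(Ro.from_rotvec(s["tcp_rot"]).as_matrix()).round(3))
```

```text
tray ((590.8536987304688, 176.5068359375), (309.75732421875, 84.2853775024414), 85.4547119140625) [  93  222  175   59 1748]
-0.0793302425512803 [array([599.9, 290.4]), array([593.9, 214.5]), array([587.8, 138.5]), array([581.8,  62.6])]
rack ((541.46875, -182.351806640625), (310.63848876953125, 84.24171447753906), 83.13582611083984) [ 291  245  173   65 4672]
-0.11980243479526909 [array([555.1, -68.9]), array([ 546. , -144.5]), array([ 536.9, -220.2]), array([ 527.8, -295.8])]
[0.21014113 0.64106396 0.30302817] [[-0.95   0.312 -0.   ]
 [ 0.312  0.95  -0.001]
 [ 0.    -0.001 -1.   ]]
```

Request:
{"method": "jog_arm", "body": {"increments": [[[0,0,0,0,0,1,1],[0,0,0,0,0,1,1],[0,0,0,0,0,1,1],[0,0,0,0,0,1,1],[0,0,0,0,0,1,1]]], "force": 40}}

```text
time: 0.62
tool_pos: [0.2102, 0.6413, 0.3035]
tcp_rot: [1.289, 2.865, -0.001]
wrist_force: [-0.2, 0.8, 0.2]
width: 0.996
grip_force: 0.0
```

Request:
{"method": "jog_arm", "body": {"increments": [[[0,0,0,0,0,1,1],[0,0,0,0,0,1,1],[0,0,0,0,0,1,1],[0,0,0,0,0,1,1],[0,0,0,0,0,1,1]]]}}

```text
time: 1.03
tool_pos: [0.2102, 0.6412, 0.3035]
tcp_rot: [1.987, 2.434, -0.001]
wrist_force: [-0.1, -0.1, -0.5]
width: 1.005
grip_force: 0.0
```

Request:
{"method": "jog_arm", "body": {"increments": [[[0,0,0,0,0,0.98,1],[0,0,0,0,0,0.98,1],[0,0,0,0,0,0.97,1],[0,0,0,0,0,0,1],[0,0,0,0,0,0,1]]]}}

```text
time: 1.45
tool_pos: [0.2102, 0.6413, 0.3036]
tcp_rot: [2.327, 2.111, -0.001]
wrist_force: [-0.0, 0.4, 0.2]
width: 0.998
grip_force: 0.0
```

Request:
{"method": "jog_arm", "body": {"increments": [[[-0.9,0.55,0.06,0,0,0,1],[-0.9,0.55,0.06,0,0,0,1],[-0.9,0.55,0.06,0,0,0,1],[-0.9,0.55,0.06,0,0,0,1],[-0.9,0.55,0.06,0,0,0,1]]]}}

```text
time: 1.87
tool_pos: [0.2792, 0.4975, 0.2947]
tcp_rot: [2.326, 2.112, -0.0]
wrist_force: [0.3, -0.3, 0.4]
width: 1.002
grip_force: 0.0
```

Request:
{"method": "jog_arm", "body": {"increments": [[[-0.9,0.55,0.06,0,0,0,1],[-0.9,0.55,0.06,0,0,0,1],[-0.9,0.55,0.06,0,0,0,1],[-0.9,0.55,0.06,0,0,0,1],[-0.9,0.55,0.06,0,0,0,1]]]}}

```text
time: 2.28
tool_pos: [0.3478, 0.3548, 0.286]
tcp_rot: [2.326, 2.111, 0.001]
wrist_force: [0.8, -0.2, 0.3]
width: 0.996
grip_force: 0.0
```

Request:
{"method": "jog_arm", "body": {"increments": [[[-0.9,0.55,0.06,0,0,0,1],[-0.9,0.55,0.06,0,0,0,1],[-0.9,0.55,0.06,0,0,0,1],[-0.9,0.55,0.06,0,0,0,1],[-0.9,0.55,0.06,0,0,0,1]]]}}

```text
time: 2.7
tool_pos: [0.4164, 0.2123, 0.277]
tcp_rot: [2.326, 2.111, 0.001]
wrist_force: [0.4, 0.4, 0.2]
width: 0.997
grip_force: 0.0
```

Request:
{"method": "jog_arm", "body": {"increments": [[[-0.9,0.55,0.06,0,0,0,1],[-0.9,0.55,0.06,0,0,0,1],[-0.9,0.55,0.06,0,0,0,1],[-0.9,0.55,0.06,0,0,0,1],[-0.9,0.55,0.06,0,0,0,1]]]}}

```text
time: 3.12
tool_pos: [0.4851, 0.0696, 0.2681]
tcp_rot: [2.326, 2.111, 0.001]
wrist_force: [-0.2, -0.2, 1.1]
width: 0.999
grip_force: 0.0
```

Request:
{"method": "jog_arm", "body": {"increments": [[[-0.9,0.55,0.06,0,0,0,1],[-0.9,0.55,0.06,0,0,0,1],[-0.9,0.55,0.06,0,0,0,1],[-0.9,0.55,0.06,0,0,0,1],[0,0,0,0,0,0,1]]]}}

```text
time: 3.53
tool_pos: [0.5415, -0.0473, 0.2607]
tcp_rot: [2.328, 2.105, -0.001]
wrist_force: [0.1, 0.6, -0.2]
width: 0.997
grip_force: 0.0
```

```bash
cat >> h.py <<'E'
def to(X,Y,Z):
    s=read_state(); R=Ro.from_rotvec(s["tcp_rot"]).as_matrix()
    return (R.T@(np.array([X,Y,Z])-s["tool_pos"])/.03).round(2)
E
python3 - <<'E'
from h import *
p,W=cloud("wrist"); cv2.imwrite("pics/w1.png",p)
c=lambda a,x,y,h:W[(abs(W[...,0]-x)<.03)&(abs(W[...,1]-y)<.03)&(abs(W[...,2]-h)<.006)]
for n,x,y,h in(("spool",.5535,-.068,.098),("plinth",.547,-.142,.092),("taper",.539,-.216,.114),("bun",.5285,-.296,.087)):
    Q=c(W,x,y,h); 
    if len(Q)>50: print(n,len(Q),Q.mean(0).round(4),cv2.minAreaRect((Q[:,:2]*1000).astype(np.float32)))
print(read_state()["tool_pos"],to(.5535,-.0683,.131))
E
```

```text
spool 3757 [ 0.5502 -0.0675  0.0967] ((550.2984008789062, -68.58891296386719), (47.851932525634766, 47.03785705566406), 79.78348541259766)
plinth 2119 [ 0.5437 -0.1403  0.0905] ((543.6026611328125, -141.9385528564453), (38.53508377075195, 39.26991271972656), 77.67045593261719)
[ 0.54042485 -0.04522793  0.26054875] [-0.72  0.51  4.32]
```

Request:
{"method": "jog_arm", "body": {"increments": [[[-0.72,0.46,0,0,0,0,1],[0,0,0.9,0,0,0,1],[0,0,0.9,0,0,0,1],[0,0,0.9,0,0,0,1],[0,0,0.8,0,0,0,1]]]}}

```text
time: 4.0
tool_pos: [0.5504, -0.0648, 0.1544]
tcp_rot: [-2.327, -2.11, 0.0]
wrist_force: [-0.1, 0.2, -0.5]
width: 1.005
grip_force: 0.0
```

Request:
{"method": "jog_arm", "body": {"increments": [[[0,0,0.5,0,0,0,1],[0,0,0.25,0,0,0,1],[0,0,0,0,0,0,1],[0,0,0,0,0,0,1],[0,0,0,0,0,0,1]]]}}

```text
time: 4.42
tool_pos: [0.5522, -0.0655, 0.1347]
tcp_rot: [2.327, 2.107, 0.003]
wrist_force: [0.4, 0.4, -0.7]
width: 1.004
grip_force: 0.0
```

Request:
{"method": "jog_arm", "body": {"increments": [[[0,0,0,0,0,0,-1],[0,0,0,0,0,0,-1],[0,0,0,0,0,0,-1],[0,0,0,0,0,0,-1],[0,0,0,0,0,0,-1]]]}}

```text
time: 4.83
tool_pos: [0.5518, -0.0659, 0.1343]
tcp_rot: [2.329, 2.107, 0.002]
wrist_force: [-0.4, -0.5, 6.0]
width: 0.55
grip_force: 40.7
```

Request:
{"method": "jog_arm", "body": {"increments": [[[0,0,0,0,0,0,-1],[0,0,0,0,0,0,-1],[0,0,0,0,0,0,-1],[0,0,0,0,0,0,-1],[0,0,0,0,0,0,-1]]]}}

```text
time: 5.25
tool_pos: [0.5519, -0.0659, 0.1344]
tcp_rot: [2.329, 2.107, 0.002]
wrist_force: [-0.4, 0.2, 6.6]
width: 0.557
grip_force: 40.7
```

Request:
{"method": "jog_arm", "body": {"increments": [[[0,0,-0.4,0,0,0,-1],[0,0,-0.8,0,0,0,-1],[0,0,-0.9,0,0,0,-1],[0,0,-0.9,0,0,0,-1],[0,0,-0.9,0,0,0,-1]]]}}

```text
time: 5.67
tool_pos: [0.5505, -0.0657, 0.2514]
tcp_rot: [-2.329, -2.107, 0.001]
wrist_force: [0.2, -0.6, -0.9]
width: 0.551
grip_force: 41.4
```

Request:
{"method": "jog_arm", "body": {"increments": [[[0.6,0.1,0,0,0,0,-1],[0.9,0.1,0,0,0,0,-1],[1,0.15,0,0,0,0,-1],[0.9,0.1,0,0,0,0,-1],[0.6,0.1,0,0,0,0,-1]]]}}

```text
time: 6.08
tool_pos: [0.5795, 0.054, 0.2506]
tcp_rot: [-2.329, -2.108, -0.001]
wrist_force: [0.4, -0.8, -0.5]
width: 0.546
grip_force: 41.5
```

Request:
{"method": "jog_arm", "body": {"increments": [[[0.4,0,0,0,0,0,-1],[0,0,0.8,0,0,0,-1],[0,0,0.9,0,0,0,-1],[0,0,0.9,0,0,0,-1],[0,0,0.8,0,0,0,-1]]]}}

```text
time: 6.5
tool_pos: [0.58, 0.0637, 0.147]
tcp_rot: [-2.329, -2.108, 0.001]
wrist_force: [-1.1, -0.4, -1.5]
width: 0.549
grip_force: 41.5
```

Request:
{"method": "jog_arm", "body": {"increments": [[[0,0,0.3,0,0,0,-1],[0,0,0,0,0,0,-1],[0,0,0,0,0,0,-1],[0,0,0,0,0,0,-1],[0,0,0,0,0,0,-1]]]}}

```text
time: 6.92
tool_pos: [0.5823, 0.0639, 0.1415]
tcp_rot: [2.328, 2.106, 0.005]
wrist_force: [0.2, -0.1, -0.2]
width: 0.549
grip_force: 41.5
```

Run:
```python
from h import *
p,W=cloud("side"); cv2.imwrite("pics/s1.png",p[180:400,200:420])
print(to(.5815,.0645,.116))
```

```text
[ 0.02 -0.03  0.84]
```

View pics/s1.png

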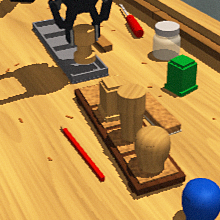

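The picture shows the spool upright in the gripper above the tray's near (rightmost) bay at (88,40), with plinth, taper and bun still on the rack.

Request:
{"method": "jog_arm", "body": {"increments": [[[0,0,0.5,0,0,0,-1],[0,0,0.2,0,0,0,-1],[0,0,0.14,0,0,0,-1],[0,0,0,0,0,0,-1],[0,0,0,0,0,0,-1]]]}}

```text
time: 7.38
tool_pos: [0.5811, 0.0639, 0.1152]
tcp_rot: [2.329, 2.108, 0.0]
wrist_force: [-1.8, 0.4, 4.3]
width: 0.55
grip_force: 41.9
```

Request:
{"method": "jog_arm", "body": {"increments": [[[0,0,0,0,0,0,-0.1],[0,0,0,0,0,0,0.2],[0,0,0,0,0,0,0.6],[0,0,0,0,0,0,1],[0,0,0,0,0,0,1]]]}}

```text
time: 7.8
tool_pos: [0.5807, 0.0639, 0.1138]
tcp_rot: [-2.33, -2.108, 0.0]
wrist_force: [-0.6, 0.3, -0.5]
width: 0.989
grip_force: 0.0
```

Request:
{"method": "jog_arm", "body": {"increments": [[[0,0,0,0,0,0,1],[0,0,-0.4,0,0,0,1],[0,0,-0.8,0,0,0,1],[0,0,-0.9,0,0,0,1],[0,0,-0.9,0,0,0,1]]]}}

```text
time: 8.22
tool_pos: [0.5803, 0.0639, 0.2051]
tcp_rot: [-2.329, -2.107, 0.002]
wrist_force: [0.7, 0.0, 0.3]
width: 1.002
grip_force: 0.0
```

Request:
{"method": "jog_arm", "body": {"increments": [[[0,0,-0.9,0,0,0,1],[0,0,-0.9,0,0,0,1],[-0.9,0,0,0,0,0,1],[-1,-0.1,0,0,0,0,1],[-1,-0.1,0,0,0,0,1]]]}}

```text
time: 8.63
tool_pos: [0.5665, -0.0225, 0.2602]
tcp_rot: [2.326, 2.108, 0.003]
wrist_force: [-0.3, -1.1, 0.2]
width: 1.002
grip_force: 0.0
```

Request:
{"method": "jog_arm", "body": {"increments": [[[-1,-0.1,0,0,0,0,1],[-1,-0.1,0,0,0,0,1],[-1,-0.1,0,0,0,0,1],[-1,0,0,0,0,0,1],[0,0,0,0,0,0,1]]]}}

```text
time: 9.05
tool_pos: [0.5446, -0.145, 0.2592]
tcp_rot: [2.331, 2.102, -0.002]
wrist_force: [0.6, 1.0, 0.7]
width: 1.001
grip_force: 0.0
```

Run:
```python
from h import *
p,W=cloud("wrist"); cv2.imwrite("pics/w2.png",p)
def est(W):
  for n,x,y,h in(("plinth",.546,-.142,.092),("plinthbody",.546,-.142,.086),("taper",.539,-.216,.114),("bun",.5285,-.296,.087),("spool",.582,.063,.079)):
    Q=W[(abs(W[...,0]-x)<.033)&(abs(W[...,1]-y)<.033)&(abs(W[...,2]-h)<.004)]
    if len(Q)>50: print(n,len(Q),Q.mean(0).round(4),np.round(sum([list(np.ravel(k)) for k in cv2.minAreaRect((Q[:,:2]*1000).astype(np.float32))],[]),1))
est(W)
p,W=cloud("top");print("top");est(W)
print(read_state()["tool_pos"],to(.5455,-.142,.114))
```

```text
plinth 2802 [ 0.5435 -0.1414  0.0908] [ 543.4 -142.2   36.5   36.    81.7]
plinthbody 1471 [ 0.544  -0.1366  0.0857] [ 543.5 -142.1   44.4   43.9   81.6]
taper 3395 [ 0.5355 -0.2153  0.1127] [ 535.4 -216.4   46.5   47.3   19.7]
bun 1256 [ 0.5262 -0.2899  0.0858] [ 527.4 -289.    29.4   44.1   75.5]
top
taper 91 [ 0.5213 -0.2157  0.1141] [ 521.7 -216.2   30.     9.9   89.6]
spool 603 [0.5826 0.0611 0.0791] [5.822e+02 6.120e+01 4.650e+01 4.630e+01 3.000e-01]
[ 0.54504931 -0.14158158  0.25883549] [-0.01  0.01  4.83]
```

View pics/w2.png

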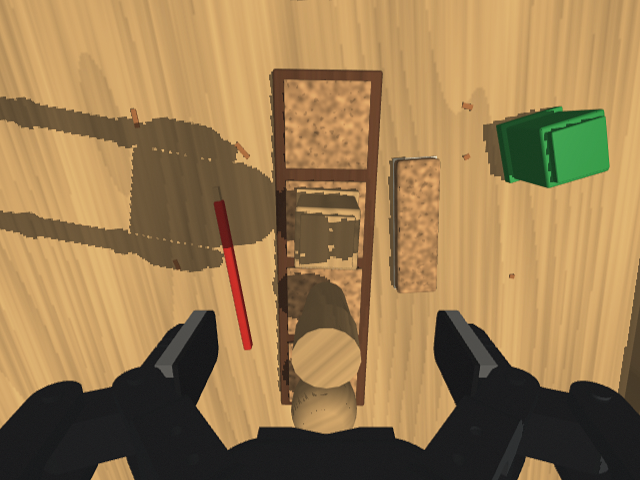

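The wrist view shows the empty spool pad at (330,125), the plinth at (328,228), and the taper and bun behind it, with the fingers straddling the row. The spool stands at (582,61) mm, 2 mm from its bay centre.

Request:
{"method": "jog_arm", "body": {"increments": [[[0,0,0.2,0,0,0.43,1],[0,0,0.9,0,0,0,1],[0,0,0.9,0,0,0,1],[0,0,0.9,0,0,0,1],[0,0,0.8,0,0,0,1]]]}}

```text
time: 9.57
tool_pos: [0.5452, -0.139, 0.1461]
tcp_rot: [-2.375, -2.056, -0.001]
wrist_force: [0.0, -0.1, -0.4]
width: 0.998
grip_force: 0.0
```

Request:
{"method": "jog_arm", "body": {"increments": [[[0,0,0.6,0,0,0,1],[0,0,0.4,0,0,0,1],[0,0,0,0,0,0,1],[0,0,0,0,0,0,1],[0,0,0,0,0,0,1]]]}}

```text
time: 9.98
tool_pos: [0.5463, -0.1404, 0.1184]
tcp_rot: [2.375, 2.054, 0.002]
wrist_force: [-0.1, -0.3, 0.8]
width: 1.0
grip_force: 0.0
```

Request:
{"method": "jog_arm", "body": {"increments": [[[0,0,0,0,0,0,-1],[0,0,0,0,0,0,-1],[0,0,0,0,0,0,-1],[0,0,0,0,0,0,-1],[0,0,0,0,0,0,-1]]]}}

```text
time: 10.4
tool_pos: [0.5459, -0.1408, 0.1181]
tcp_rot: [2.376, 2.053, 0.002]
wrist_force: [0.7, 0.6, 4.0]
width: 0.509
grip_force: 41.4
```

Request:
{"method": "jog_arm", "body": {"increments": [[[0,0,0,0,0,0,-1],[0,0,0,0,0,0,-1],[0,0,0,0,0,0,-1],[0,0,0,0,0,0,-1],[0,0,0,0,0,0,-1]]]}}

```text
time: 10.82
tool_pos: [0.5459, -0.1408, 0.1181]
tcp_rot: [2.376, 2.054, 0.001]
wrist_force: [-0.3, 1.3, 6.4]
width: 0.511
grip_force: 41.4
```

Request:
{"method": "jog_arm", "body": {"increments": [[[0,0,-0.4,0,0,0,-1],[0,0,-0.8,0,0,0,-1],[0,0,-0.9,0,0,0,-1],[0,0,-0.9,0,0,0,-1],[0,0,-0.9,0,0,0,-1]]]}}

```text
time: 11.23
tool_pos: [0.5444, -0.1404, 0.235]
tcp_rot: [-2.376, -2.054, 0.001]
wrist_force: [-0.0, -0.5, 0.0]
width: 0.512
grip_force: 40.9
```

Request:
{"method": "jog_arm", "body": {"increments": [[[0,0,-0.7,0,0,-0.43,-1],[0.5,0.06,0,0,0,0,-1],[0.9,0.05,0,0,0,0,-1],[1,0.05,0,0,0,0,-1],[1,0.05,0,0,0,0,-1]]]}}

```text
time: 11.65
tool_pos: [0.5613, -0.039, 0.2555]
tcp_rot: [-2.331, -2.106, 0.0]
wrist_force: [1.2, -1.4, -0.7]
width: 0.513
grip_force: 41.0
```

Request:
{"method": "jog_arm", "body": {"increments": [[[1,0.05,0,0,0,0,-1],[1,0.05,0,0,0,0,-1],[1,0.05,0,0,0,0,-1],[1,0.05,0,0,0,0,-1],[1,0.05,0,0,0,0,-1]]]}}

```text
time: 12.07
tool_pos: [0.5836, 0.1102, 0.2551]
tcp_rot: [-2.33, -2.107, 0.001]
wrist_force: [0.6, 0.1, -0.6]
width: 0.512
grip_force: 41.0
```

Request:
{"method": "jog_arm", "body": {"increments": [[[0.6,0,0,0,0,0,-1],[0.4,0,0,0,0,0,-1],[0,0,0.6,0,0,0,-1],[0,0,0.9,0,0,0,-1],[0,0,0.9,0,0,0,-1]]]}}

```text
time: 12.48
tool_pos: [0.5877, 0.1388, 0.1837]
tcp_rot: [2.328, 2.107, 0.003]
wrist_force: [0.6, -0.1, -1.2]
width: 0.512
grip_force: 41.0
```

Request:
{"method": "jog_arm", "body": {"increments": [[[0,0,0.9,0,0,0,-1],[0,0,0.7,0,0,0,-1],[0,0,0.4,0,0,0,-1],[0,0,0,0,0,0,-1],[0,0,0,0,0,0,-1]]]}}

```text
time: 12.9
tool_pos: [0.5868, 0.1383, 0.1228]
tcp_rot: [-2.33, -2.107, 0.002]
wrist_force: [-0.1, 0.8, -0.8]
width: 0.511
grip_force: 41.0
```

Run:
```python
from h import *
print(to(.588,.1395,.100))
```

```text
[0.05 0.04 0.76]
```

Request:
{"method": "jog_arm", "body": {"increments": [[[0.05,0.04,0.4,0,0,0,-1],[0,0,0.2,0,0,0,-1],[0,0,0.16,0,0,0,-1],[0,0,0,0,0,0,-1],[0,0,0,0,0,0,-1]]]}}

```text
time: 13.32
tool_pos: [0.5883, 0.1401, 0.1]
tcp_rot: [-2.329, -2.108, 0.001]
wrist_force: [-0.5, 0.7, -0.8]
width: 0.51
grip_force: 41.0
```

Request:
{"method": "jog_arm", "body": {"increments": [[[0,0,0,0,0,0,-0.1],[0,0,0,0,0,0,0.2],[0,0,0,0,0,0,0.6],[0,0,0,0,0,0,1],[0,0,0,0,0,0,1]]]}}

```text
time: 13.73
tool_pos: [0.5887, 0.1401, 0.1006]
tcp_rot: [2.329, 2.107, 0.001]
wrist_force: [-0.2, 0.1, -0.2]
width: 0.99
grip_force: 0.0
```

Request:
{"method": "jog_arm", "body": {"increments": [[[0,0,0,0,0,0,1],[0,0,-0.4,0,0,0,1],[0,0,-0.9,0,0,0,1],[0,0,-1,0,0,0,1],[0,0,-1,0,0,0,1]]]}}

```text
time: 14.15
tool_pos: [0.5879, 0.14, 0.2005]
tcp_rot: [-2.329, -2.107, 0.002]
wrist_force: [0.7, -0.0, -0.3]
width: 1.001
grip_force: 0.0
```

Request:
{"method": "jog_arm", "body": {"increments": [[[0,0,-1,0,0,0,1],[0,0,-1,0,0,0,1],[-1,0,0,0,0,0,1],[-1,-0.05,0,0,0,0,1],[-1,-0.05,0,0,0,0,1]]]}}

```text
time: 14.57
tool_pos: [0.5768, 0.0503, 0.2616]
tcp_rot: [2.326, 2.108, 0.004]
wrist_force: [-0.7, -0.9, 0.4]
width: 0.998
grip_force: 0.0
```

Request:
{"method": "jog_arm", "body": {"increments": [[[-1,-0.05,0,0,0,0,1],[-1,-0.05,0,0,0,0,1],[-1,-0.05,0,0,0,0,1],[-1,-0.05,0,0,0,0,1],[-1,-0.05,0,0,0,0,1]]]}}

```text
time: 14.98
tool_pos: [0.5536, -0.0991, 0.2604]
tcp_rot: [2.329, 2.107, 0.001]
wrist_force: [-0.3, -0.7, 0.1]
width: 0.997
grip_force: 0.0
```

Request:
{"method": "jog_arm", "body": {"increments": [[[-1,-0.05,0,0,0,0,1],[-1,-0.05,0,0,0,0,1],[-1,-0.05,0,0,0,0,1],[-1,0,0,0,0,0,1],[0,0,0,0,0,0,1]]]}}

```text
time: 15.4
tool_pos: [0.537, -0.2213, 0.2605]
tcp_rot: [2.331, 2.101, -0.002]
wrist_force: [-0.6, 0.4, 0.1]
width: 1.006
grip_force: 0.0
```

Run:
```python
from h import *
def est(W):
  for n,x,y,h in(("taper",.539,-.216,.114),("bun",.5285,-.296,.087),("spool",.582,.063,.079),("plinth",.588,.138,.073)):
    Q=W[(abs(W[...,0]-x)<.033)&(abs(W[...,1]-y)<.033)&(abs(W[...,2]-h)<.004)]
    if len(Q)>50: print(n,len(Q),Q.mean(0).round(4),np.round(sum([list(np.ravel(k)) for k in cv2.minAreaRect((Q[:,:2]*1000).astype(np.float32))],[]),1))
p,W=cloud("wrist");est(W)
p,W=cloud("top");print("top");est(W)
print(to(.5375,-.2163,.148))
```

```text
taper 4391 [ 0.5355 -0.2157  0.1128] [ 535.5 -216.7   46.9   46.2   87.4]
bun 2156 [ 0.5254 -0.2956  0.0859] [ 524.8 -296.9   43.1   43.4   27.9]
top
taper 454 [ 0.5374 -0.2105  0.1143] [ 537.2 -209.8   46.1   33.4   15.3]
spool 601 [0.5825 0.0611 0.0792] [582.   61.3  46.5  46.6  89. ]
plinth 461 [0.5897 0.1383 0.0728] [589.1 138.5  42.7  41.   86.6]
[ 0.05 -0.    3.73]
```

Request:
{"method": "jog_arm", "body": {"increments": [[[0.05,0,0.4,0,0,0,1],[0,0,0.9,0,0,0,1],[0,0,0.9,0,0,0,1],[0,0,0.9,0,0,0,1],[0,0,0.6,0,0,0,1]]]}}

```text
time: 15.92
tool_pos: [0.5363, -0.2127, 0.1448]
tcp_rot: [-2.325, -2.107, 0.002]
wrist_force: [-0.5, 0.3, 0.3]
width: 0.998
grip_force: 0.0
```

Request:
{"method": "jog_arm", "body": {"increments": [[[0,0,0,0,0,0,1],[0,0,0,0,0,0,1],[0,0,0,0,0,0,-1],[0,0,0,0,0,0,-1],[0,0,0,0,0,0,-1]]]}}

```text
time: 16.33
tool_pos: [0.539, -0.2154, 0.1502]
tcp_rot: [2.327, 2.106, 0.002]
wrist_force: [-0.4, -0.0, 0.2]
width: 0.607
grip_force: 0.0
```

Request:
{"method": "jog_arm", "body": {"increments": [[[0,0,0,0,0,0,-1],[0,0,0,0,0,0,-1],[0,0,0,0,0,0,-1],[0,0,0,0,0,0,-1],[0,0,0,0,0,0,-1]]]}}

```text
time: 16.75
tool_pos: [0.5387, -0.2156, 0.1502]
tcp_rot: [2.328, 2.106, 0.002]
wrist_force: [-0.8, 1.3, 6.1]
width: 0.542
grip_force: 40.8
```

Request:
{"method": "jog_arm", "body": {"increments": [[[0,0,-0.4,0,0,0,-1],[0,0,-0.8,0,0,0,-1],[0,0,-0.9,0,0,0,-1],[0,0,-0.9,0,0,0,-1],[0,0,-0.7,0,0,0,-1]]]}}

```text
time: 17.17
tool_pos: [0.5379, -0.2154, 0.262]
tcp_rot: [2.329, 2.106, 0.001]
wrist_force: [1.4, -0.6, -1.6]
width: 0.537
grip_force: 41.4
```

Request:
{"method": "jog_arm", "body": {"increments": [[[0.5,0,0,0,0,0,-1],[0.8,0.03,0,0,0,0,-1],[1,0.03,0,0,0,0,-1],[1,0.03,0,0,0,0,-1],[1,0.03,0,0,0,0,-1]]]}}

```text
time: 17.58
tool_pos: [0.5533, -0.0854, 0.2584]
tcp_rot: [-2.33, -2.106, 0.001]
wrist_force: [-0.3, 0.5, -1.0]
width: 0.537
grip_force: 41.5
```

Request:
{"method": "jog_arm", "body": {"increments": [[[1,0.03,0,0,0,0,-1],[1,0.03,0,0,0,0,-1],[1,0.03,0,0,0,0,-1],[1,0.03,0,0,0,0,-1],[1,0.03,0,0,0,0,-1]]]}}

```text
time: 18.0
tool_pos: [0.5726, 0.0637, 0.2583]
tcp_rot: [-2.329, -2.107, 0.002]
wrist_force: [0.6, 0.1, -1.4]
width: 0.535
grip_force: 41.5
```

Request:
{"method": "jog_arm", "body": {"increments": [[[1,0.03,0,0,0,0,-1],[1,0.03,0,0,0,0,-1],[1,0.03,0,0,0,0,-1],[0.7,0.03,0,0,0,0,-1],[0.4,0,0,0,0,0,-1]]]}}

```text
time: 18.42
tool_pos: [0.5886, 0.1866, 0.2582]
tcp_rot: [-2.326, -2.109, 0.001]
wrist_force: [0.5, -0.2, -0.5]
width: 0.534
grip_force: 41.5
```

Request:
{"method": "jog_arm", "body": {"increments": [[[0,0,0.5,0,0,0,-1],[0,0,0.9,0,0,0,-1],[0,0,0.9,0,0,0,-1],[0,0,0.7,0,0,0,-1],[0,0,0.4,0,0,0,-1]]]}}

```text
time: 18.83
tool_pos: [0.5869, 0.1829, 0.1533]
tcp_rot: [-2.328, -2.106, 0.009]
wrist_force: [-1.1, -0.5, -1.8]
width: 0.533
grip_force: 41.5
```

Run:
```python
from h import *
viewer.read_camera("top");viewer.read_camera("top")
print(to(.594,.2152,.132))
```

```text
[1.1  0.13 0.72]
```

Request:
{"method": "jog_arm", "body": {"increments": [[[0.3,0,-0.2,0,0,0,-1],[0.5,0.1,0,0,0,0,-1],[0.3,0.03,0,0,0,0,-1],[0,0,0,0,0,0,-1],[0,0,0,0,0,0,-1]]]}}

```text
time: 19.35
tool_pos: [0.5975, 0.2175, 0.1647]
tcp_rot: [2.327, 2.109, 0.004]
wrist_force: [0.1, -0.0, -1.3]
width: 0.54
grip_force: 41.5
```

Run:
```python
from h import *
p,W=cloud("side"); cv2.imwrite("pics/s2.png",cv2.resize(p[130:350,200:420],None,fx=2,fy=2))
for n,x,y,h in(("spool",.582,.063,.079),("plinth",.588,.138,.073)):
    Q=W[(abs(W[...,0]-x)<.03)&(abs(W[...,1]-y)<.03)&(abs(W[...,2]-h)<.004)]; print(n,len(Q),len(Q) and Q.mean(0))
print(to(.594,.2152,.132))
```

```text
spool 206 [0.57796189 0.05767812 0.07865979]
plinth 131 [0.58481383 0.1353136  0.07252458]
[-0.07 -0.1   1.07]
```

View pics/s2.png

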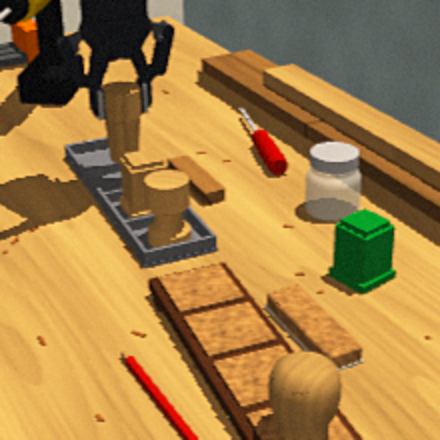

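The picture shows spool (167,205) and plinth (140,185) upright in the two near bays, and the taper held upright above the third bay (123,125).

Request:
{"method": "jog_arm", "body": {"increments": [[[-0.07,-0.1,0.4,0,0,0,-1],[0,0,0.4,0,0,0,-1],[0,0,0.2,0,0,0,-1],[0,0,0.07,0,0,0,-1],[0,0,0,0,0,0,-1]]]}}

```text
time: 19.82
tool_pos: [0.5919, 0.2137, 0.1308]
tcp_rot: [-2.329, -2.105, 0.006]
wrist_force: [-4.5, -1.0, 7.8]
width: 0.54
grip_force: 41.5
```

Request:
{"method": "jog_arm", "body": {"increments": [[[0,0,0,0,0,0,-1],[0,0,0,0,0,0,-0.1],[0,0,0,0,0,0,0.2],[0,0,0,0,0,0,0.6],[0,0,0,0,0,0,1]]]}}

```text
time: 20.23
tool_pos: [0.5932, 0.214, 0.1302]
tcp_rot: [-2.33, -2.107, 0.001]
wrist_force: [-0.4, 0.2, 0.5]
width: 0.86
grip_force: 0.0
```

Request:
{"method": "jog_arm", "body": {"increments": [[[0,0,0,0,0,0,1],[0,0,0,0,0,0,1],[0,0,-0.4,0,0,0,1],[0,0,-1,0,0,0,1],[0,0,-1,0,0,0,1]]]}}

```text
time: 20.65
tool_pos: [0.5922, 0.2139, 0.2026]
tcp_rot: [-2.328, -2.106, 0.006]
wrist_force: [-0.2, 0.5, -0.3]
width: 1.005
grip_force: 0.0
```

Request:
{"method": "jog_arm", "body": {"increments": [[[0,0,-1,0,0,0,1],[0,0,-0.9,0,0,0,1],[-0.2,0,0,0,0,0,1],[-1,-0.02,0,0,0,0,1],[-1,-0.02,0,0,0,0,1]]]}}

```text
time: 21.07
tool_pos: [0.5861, 0.1491, 0.262]
tcp_rot: [2.326, 2.11, 0.004]
wrist_force: [-0.2, -1.1, 0.0]
width: 1.001
grip_force: 0.0
```

Request:
{"method": "jog_arm", "body": {"increments": [[[-1,-0.03,0,0,0,0,1],[-1,-0.03,0,0,0,0,1],[-1,-0.03,0,0,0,0,1],[-1,-0.03,0,0,0,0,1],[-1,-0.03,0,0,0,0,1]]]}}

```text
time: 21.48
tool_pos: [0.5657, -0.0014, 0.2607]
tcp_rot: [2.329, 2.108, 0.001]
wrist_force: [-0.0, -0.5, -0.4]
width: 1.0
grip_force: 0.0
```

Request:
{"method": "jog_arm", "body": {"increments": [[[-1,-0.03,0,0,0,0,1],[-1,-0.03,0,0,0,0,1],[-1,-0.03,0,0,0,0,1],[-1,-0.03,0,0,0,0,1],[-1,-0.03,0,0,0,0,1]]]}}

```text
time: 21.9
tool_pos: [0.5463, -0.1503, 0.2607]
tcp_rot: [2.329, 2.107, 0.001]
wrist_force: [-0.1, 0.2, -0.6]
width: 1.006
grip_force: 0.0
```

Request:
{"method": "jog_arm", "body": {"increments": [[[-1,-0.03,0,0,0,0,1],[-1,-0.03,0,0,0,0,1],[-1,-0.03,0,0,0,0,1],[-1,-0.03,0,0,0,0,1],[-1,-0.03,0,0,0,0,1]]]}}

```text
time: 22.32
tool_pos: [0.5268, -0.2991, 0.2607]
tcp_rot: [2.329, 2.107, 0.0]
wrist_force: [0.2, 0.5, 0.2]
width: 0.999
grip_force: 0.0
```

Run:
```python
from h import *
viewer.read_camera("side");viewer.read_camera("side")
def est(W):
  for n,x,y,h in(("bun",.5285,-.296,.087),("spool",.582,.063,.079),("plinth",.588,.138,.073),("taper",.594,.2145,.095)):
    Q=W[(abs(W[...,0]-x)<.033)&(abs(W[...,1]-y)<.033)&(abs(W[...,2]-h)<.004)]
    if len(Q)>50: print(n,len(Q),Q.mean(0).round(4),np.round(sum([list(np.ravel(k)) for k in cv2.minAreaRect((Q[:,:2]*1000).astype(np.float32))],[]),1))
p,W=cloud("wrist");est(W)
p,W=cloud("top");print("top");est(W)
print(to(.527,-.2965,.113))
```

```text
bun 2847 [ 0.5252 -0.2965  0.086 ] [ 524.9 -297.3   43.9   43.7   54.7]
top
bun 558 [ 0.5286 -0.2966  0.087 ] [ 528.  -297.5   47.5   46.3    0.7]
spool 605 [0.5826 0.0611 0.0791] [582.1  61.2  46.4  46.8  87.4]
plinth 452 [0.5898 0.1383 0.0729] [589.4 137.7  41.8  41.7  84.7]
taper 615 [0.5926 0.2122 0.0951] [592.8 212.7  46.7  45.5  47. ]
[ 0.06 -0.01  4.91]
```

Request:
{"method": "jog_arm", "body": {"increments": [[[0.06,0,0.5,0,0,0,1],[0,0,0.9,0,0,0,1],[0,0,0.9,0,0,0,1],[0,0,0.9,0,0,0,1],[0,0,0.9,0,0,0,1]]]}}

```text
time: 22.93
tool_pos: [0.5278, -0.2942, 0.1365]
tcp_rot: [2.328, 2.109, 0.001]
wrist_force: [0.0, -0.4, 0.7]
width: 0.999
grip_force: 0.0
```

Request:
{"method": "jog_arm", "body": {"increments": [[[0,0,0.5,0,0,0,1],[0,0,0.3,0,0,0,1],[0,0,0,0,0,0,1],[0,0,0,0,0,0,1],[0,0,0,0,0,0,1]]]}}

```text
time: 23.35
tool_pos: [0.5287, -0.296, 0.1148]
tcp_rot: [2.327, 2.107, 0.001]
wrist_force: [0.4, 1.2, -0.5]
width: 1.001
grip_force: 0.0
```

Request:
{"method": "jog_arm", "body": {"increments": [[[0,0,0,0,0,0,-1],[0,0,0,0,0,0,-1],[0,0,0,0,0,0,-1],[0,0,0,0,0,0,-1],[0,0,0,0,0,0,-1]]]}}

```text
time: 23.77
tool_pos: [0.5283, -0.2965, 0.1149]
tcp_rot: [2.328, 2.106, 0.001]
wrist_force: [-0.5, 0.7, 6.1]
width: 0.638
grip_force: 42.4
```

Request:
{"method": "jog_arm", "body": {"increments": [[[0,0,0,0,0,0,-1],[0,0,0,0,0,0,-1],[0,0,0,0,0,0,-1],[0,0,0,0,0,0,-1],[0,0,-0.5,0,0,0,-1]]]}}

```text
time: 24.18
tool_pos: [0.5259, -0.295, 0.1261]
tcp_rot: [-2.327, -2.104, 0.002]
wrist_force: [-0.7, 0.6, -1.8]
width: 0.639
grip_force: 42.8
```

Run:
```python
from h import *
p,W=cloud("side"); cv2.imwrite("pics/s3.png",cv2.resize(p[230:400,260:420],None,fx=2.5,fy=2.5))
s=read_state();print(s["tool_pos"],s["width"],s["grip_force"])
```

```text
[ 0.52788635 -0.29619559  0.13025554] 0.6408932813024939 42.919711293652654
```

View pics/s3.png

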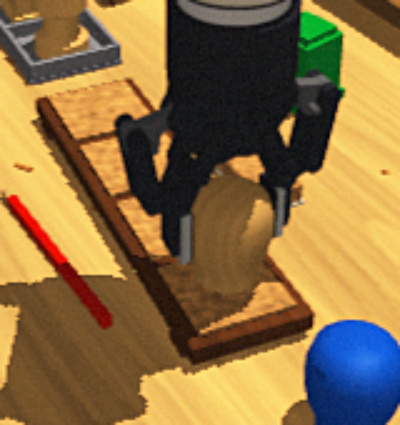

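The picture shows the bun upright and gripped round its band at (232,235), just lifted off its pad.

Request:
{"method": "jog_arm", "body": {"increments": [[[0,0,-0.6,0,0,0,-1],[0,0,-0.9,0,0,0,-1],[0,0,-1,0,0,0,-1],[0,0,-1,0,0,0,-1],[0,0,-0.8,0,0,0,-1]]]}}

```text
time: 24.65
tool_pos: [0.5278, -0.2962, 0.2592]
tcp_rot: [2.329, 2.106, 0.001]
wrist_force: [0.9, -0.2, 0.3]
width: 0.643
grip_force: 42.9
```

Request:
{"method": "jog_arm", "body": {"increments": [[[0.5,0.02,0,0,0,0,-1],[0.8,0.02,0,0,0,0,-1],[1,0.02,0,0,0,0,-1],[1,0.02,0,0,0,0,-1],[1,0.02,0,0,0,0,-1]]]}}

```text
time: 25.07
tool_pos: [0.5426, -0.1661, 0.2557]
tcp_rot: [-2.33, -2.106, 0.001]
wrist_force: [0.0, 0.1, -1.9]
width: 0.645
grip_force: 42.9
```

Request:
{"method": "jog_arm", "body": {"increments": [[[1,0.02,0,0,0,0,-1],[1,0.02,0,0,0,0,-1],[1,0.02,0,0,0,0,-1],[1,0.02,0,0,0,0,-1],[1,0.02,0,0,0,0,-1]]]}}

```text
time: 25.48
tool_pos: [0.5604, -0.0169, 0.2556]
tcp_rot: [-2.329, -2.107, 0.001]
wrist_force: [0.1, 0.0, -1.5]
width: 0.638
grip_force: 42.9
```

Request:
{"method": "jog_arm", "body": {"increments": [[[1,0.02,0,0,0,0,-1],[1,0.02,0,0,0,0,-1],[1,0.02,0,0,0,0,-1],[1,0.02,0,0,0,0,-1],[1,0.02,0,0,0,0,-1]]]}}

```text
time: 25.9
tool_pos: [0.5783, 0.132, 0.2556]
tcp_rot: [-2.329, -2.107, 0.002]
wrist_force: [0.9, 0.4, -0.9]
width: 0.638
grip_force: 42.9
```

Request:
{"method": "jog_arm", "body": {"increments": [[[1,0.02,0,0,0,0,-1],[1,0.02,0,0,0,0,-1],[1,0.02,0,0,0,0,-1],[1,0.02,0,0,0,0,-1],[0.8,0.02,0,0,0,0,-1]]]}}

```text
time: 26.32
tool_pos: [0.5956, 0.2756, 0.2554]
tcp_rot: [-2.328, -2.108, 0.002]
wrist_force: [0.4, -1.1, -0.6]
width: 0.641
grip_force: 42.9
```

Request:
{"method": "jog_arm", "body": {"increments": [[[0.4,0,0,0,0,0,-1],[0.3,0,0,0,0,0,-1],[0,0,0,0,0,0,-1],[0,0,0,0,0,0,-1],[0,0,0,0,0,0,-1]]]}}

```text
time: 26.73
tool_pos: [0.5986, 0.2927, 0.2567]
tcp_rot: [2.33, 2.106, -0.002]
wrist_force: [0.7, -0.4, -1.4]
width: 0.643
grip_force: 42.9
```

Run:
```python
from h import *
print(to(.600,.294,.097))
```

```text
[0.05 0.05 5.32]
```

Request:
{"method": "jog_arm", "body": {"increments": [[[0.05,0.05,0.6,0,0,0,-1],[0,0,0.9,0,0,0,-1],[0,0,0.9,0,0,0,-1],[0,0,0.9,0,0,0,-1],[0,0,0.8,0,0,0,-1]]]}}

```text
time: 27.15
tool_pos: [0.6002, 0.2934, 0.1328]
tcp_rot: [2.332, 2.105, -0.001]
wrist_force: [0.3, 0.2, -1.6]
width: 0.639
grip_force: 42.9
```

Request:
{"method": "jog_arm", "body": {"increments": [[[0,0,0.5,0,0,0,-1],[0,0,0.3,0,0,0,-1],[0,0,0.2,0,0,0,-1],[0,0,0.2,0,0,0,-1],[0,0,0,0,0,0,-1]]]}}

```text
time: 27.57
tool_pos: [0.6007, 0.2951, 0.0981]
tcp_rot: [2.33, 2.107, 0.0]
wrist_force: [0.1, 0.0, -1.4]
width: 0.639
grip_force: 42.9
```

Request:
{"method": "jog_arm", "body": {"increments": [[[0,0,0,0,0,0,-1],[0,0,0,0,0,0,-1],[0,0,0,0,0,0,0.3],[0,0,0,0,0,0,0.6],[0,0,0,0,0,0,1]]]}}

```text
time: 27.98
tool_pos: [0.6009, 0.2957, 0.0991]
tcp_rot: [2.329, 2.107, 0.003]
wrist_force: [-0.0, -0.5, 1.1]
width: 0.909
grip_force: 0.0
```

Request:
{"method": "jog_arm", "body": {"increments": [[[0,0,0,0,0,0,1],[0,0,0,0,0,0,1],[0,0,-0.4,0,0,0,1],[0,0,-0.9,0,0,0,1],[0,0,-0.9,0,0,0,1]]]}}

```text
time: 28.4
tool_pos: [0.5993, 0.2948, 0.1638]
tcp_rot: [-2.329, -2.107, 0.005]
wrist_force: [-0.5, 0.5, 0.3]
width: 1.002
grip_force: 0.0
```

Request:
{"method": "jog_arm", "body": {"increments": [[[0,0,-1,0,0,0,1],[0,0,-1,0,0,0,1],[0,-1,0,0,0,0,1],[0,-1,0,0,0,0,1],[0,-1,0,0,0,0,1]]]}}

```text
time: 28.82
tool_pos: [0.5107, 0.3045, 0.2263]
tcp_rot: [2.33, 2.106, 0.005]
wrist_force: [-0.3, 0.5, -0.0]
width: 0.999
grip_force: 0.0
```

Request:
{"method": "jog_arm", "body": {"increments": [[[0,-1,0,0,0,0,1],[0,-0.5,0,0,0,0,1],[0,0,0,0,0,0,1],[0,0,0,0,0,0,1],[0,0,0,0,0,0,1]]]}}

```text
time: 29.23
tool_pos: [0.4673, 0.3091, 0.225]
tcp_rot: [2.329, 2.107, 0.003]
wrist_force: [-0.3, -0.3, 0.2]
width: 0.998
grip_force: 0.0
```

Run:
```python
from h import *
p,W=cloud("top"); cv2.imwrite("pics/t4.png",cv2.resize(p[200:320,80:300],None,fx=3,fy=3))
T=np.array([.5909,.1765]);a=-.0793
for n,x,y,h in(("spool",.582,.063,.079),("plinth",.588,.138,.073),("taper",.594,.2145,.095),("bun",.6,.292,.068)):
    Q=W[(abs(W[...,0]-x)<.033)&(abs(W[...,1]-y)<.033)&(abs(W[...,2]-h)<.004)]
    d=Q.mean(0)[:2]-T; print(n,len(Q),Q.mean(0).round(4),"tray xy",np.round([np.cos(a)*d[0]+np.sin(a)*d[1],-np.sin(a)*d[0]+np.cos(a)*d[1]],4))
p,W=cloud("side"); cv2.imwrite("pics/s4.png",cv2.resize(p[160:300,200:360],None,fx=3,fy=3))
```

```text
spool 609 [0.5824 0.061  0.0791] tray xy [ 0.0007 -0.1158]
plinth 453 [0.5897 0.1381 0.0729] tray xy [ 0.0019 -0.0384]
taper 619 [0.5926 0.2123 0.095 ] tray xy [-0.0011  0.0358]
bun 520 [0.6023 0.2928 0.0678] tray xy [0.0022 0.1168]
```

View pics/s4.png

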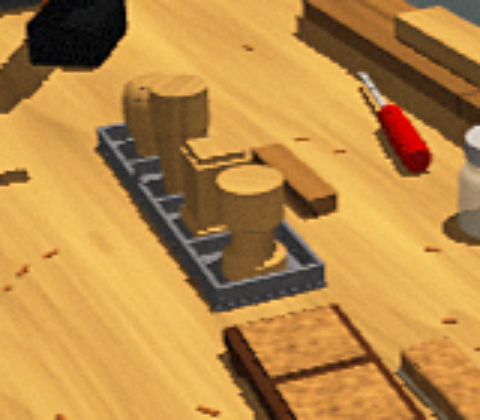

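The view shows all four feet upright in their bays, from the near (right) end: spool (250,220), plinth (215,185), taper (180,130), bun (148,115). Each is within 3 mm of its bay centre, top heights are right, and the gripper is clear.

```bash
python3 -c "
from workcell import bot; print(bot.finish_job())"
```

```text
the job is handed in; nothing more can be done
None
```

The job is handed in: bun, taper, plinth and spool (left to right) stand upright in the tray in reverse rack order, each measured within about 3 mm of its bay centre, after about 29 s on the robot's clock; no verdict came back from the hand-in.

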